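# Show the parts jar to the scanner, then hold the sprung storage lid open

## Robot

A 7-joint arm with a two-finger parallel gripper is mounted at the origin on a cart in front of the work surface, level with it; the furniture and walls round the work are solid. World frame = base frame: x ahead of the robot, y to its left, z up, the work surface at z = 0. Lengths are in m, angles in rad, forces in N, time in s.
With the tool pointing down it reaches from about 0.4 to 0.875 m from the base axis. Payload 19.3 kg.
Tool frame: the origin (TCP) lies at the very end of the fingers, on their centre line; the grasp point (between the pads) lies 19 mm behind it; z points along the fingers, y is the line along which they close (so a half turn about z gives the same grasp; the last joint's range is limited). The gripper opens to 85 mm and grips with 20 to 120 N. Pads are 22 mm wide; open, the fingers measure 114 mm over their backs; the gripper's body (76 mm by 85 mm) begins 54 mm behind the grasp point. The pads swing forward as they close: fully open they stand 13 mm farther back than shut.
Start: joints at [-0.07, 0.521, -0.036, 1.599, 0.021, 1.021, -0.113], TCP at [0.625, -0, 0.196] pointing down, gripper open.
Joint ranges: [-2.91, 2.91], [-0.3, 2.13], [-1.5, 1.42], [0.17, 2.43], [-1.26, 4.41], [0.16, 1.93], [-2.52, 2.52]. Speed limits (rad/s): [1.89, 1.89, 2.39, 2.39, 3.01, 3.01, 3.01].

## Interface

Orientations are given as a unit quaternion [x, y, z, w].
In Python, from workcell import manip gives the robot as it stands.
- The arm moves only by the tool arm_command, never from a script. Its argument "moves" is a list of rows, each a list of 3 entries, a list of its own where there are three numbers: the closure, from -1 (fully open) to 1 (shut), then the shift along the world's x, y, z in mm, then the turn about the world's z in rad. A call has 1 to 10 rows; each row is the pose to reach, as a shift and turn from the pose commanded when the call began; what a row does not reach only later rows make up. A row lasts 1/10 s, in which the tool goes at most 50 mm and 8.59 degrees, less where a joint would pass 70% of its speed; a pose out of reach is approached as far as the arm can. A call with a gripper value outside its range is refused whole. The fingers move at their own pace and stop on an object; the grip force is fixed at half the most. Time passes only in rows, so rows that repeat a pose let the fingers close. It gives the time, the measured TCP pose, the force, the opening and the grip force at its end, in the units of the state.
- manip.read_state(): the state, without advancing time (a new reading comes with each control period).
- manip.grab_frame(name): name is "scene" or "side" or "wrist"; returns (picture, depth): 420x560x3 uint8, red, green, blue; 420x560 float32, m along the optical axis (not along the pixel's ray), 0 where there is no reading.
- manip.camera_model(name): a dict with "vertical_fov" (degrees; the focal length in pixels is half the picture's height over the tangent of half this angle, whatever the lens; pixels are square), "cx", "cy" (the principal point, pixels), "eye" and "attitude" of the camera in the world; the wrist camera has in their place "mount" (4x4, takes a point from camera to tool coordinates, whose origin is the TCP and whose axes are the flange's). Camera axes: x right, y up, looking along -z (the intrinsics and any distortion apply to the point x, -y, -z); pixel columns grow to the right and rows downward; lengths in m; the calibration is good to about 2 mm. A picture is of the moment at which its call begins: read the wrist's pose just before it. camera_model takes no time and is no camera call.
- manip.hand_in(): hands the job in; it is judged then, once.
The state is a dict: "t": time; "q": joint angles; "qd": joint speeds; "tau": joint torques, N m; "position": TCP position; "eef_rot": TCP orientation; "ft_force": force on the tool from outside, world axes, zero at the start; "ft_torque": the same for the moment, N m; "gripper_width": opening from 0.0 (shut) to 1.0 (fully open); "grip_force": force on a finger pad.
Only numpy, scipy, OpenCV 4.12 (cv2) and the standard library are available. Lean on these libraries where they do the work, as an engineer would, in place of code of your own. Each camera call takes 0.05 s, during which the arm holds its last target. There are 200 camera calls.

## Task

Book the small parts jar in for storage: turn it on its spot on the scanner's foot plate until its paper label squarely faces the scanner's window, and let go of it, standing there. Then take the lid of the metal storage box by its front tab and open it to 45 degrees so that I can put the jar away; the lid springs shut by itself, so finish while still holding it at that angle. Leave the other things on the desk where they are.

Things in the scene. Friction and masses are not known exactly. Their poses are not given: they have to be found in the camera images.
- jar: Loose clear jar, black cap, 0.09 kg, 50 mm diameter, 48 mm high (cap from z = 36). Origin: centre of its underside. +x goes out through the middle of its white barred paper label (z = 7 to 31 mm); above it a grey tongue, 12 mm wide, sticks out of the cap to 35 mm from the axis. Starts turned 0.7 to 2.0 rad anticlockwise from facing the window. Grip from above at +y and -y, beside the tongue.
- jar_label (a point): Middle of the jar's paper label, on the side wall 25 mm from the axis and 19 mm above the jar's underside.
- scanner: Fixed grey scanner, yaw within 0.25 rad of 0. Origin on the desk. Head: block x -20 to 26, y +-37 mm, top at z = 68 mm; its dark window faces -x, to the robot. In front its foot plate, x -150 to 35, y +-46 mm, top at z = 8 mm, with a flat ring, 62 mm wide, centre (-95, 0) mm, where the jar starts (within 10 mm). The label faces the window when the jar's +x lies along the scanner's +x.
- scanner_window (a point): Centre of the scanner's window, at (-21, 0, 38) mm in the scanner's frame.
- box: Fixed aluminium storage box, 130 (x) x 140 (y) x 75 mm high, yaw within 0.25 rad of 0, on the left when the scanner is on the right, or the reverse. Origin: centre of its underside on the desk. Its lid is hinged on the far (+x) rim along the box's y axis; its front (-x) faces the robot.
- lid_hinge (a point): Point on the lid's hinge axis, in the middle of the box's far rim, at (65, 0, 75) mm in the box's frame.
- lid_tab (a point): Grip point inside the black tab on the lid's front edge; moves with the lid. The tab is 16 mm wide (y), 12 mm thick, sticks out 37 mm beyond the lid's edge, free below and at both sides. The point is mid-width, mid-thickness, 25 mm out from the edge, at (-158, 0, 4) mm from lid_hinge in the lid's frame (axes as the box's when shut); 79 mm above the desk when shut.
- lid (a joint): Angle of the lid in rad: 0 shut (its start), growing as the front edge rises, up to 1.7. 45 degrees = 0.785. A soft spring and its weight (about 0.12 kg) close it; holding it at 45 degrees by the tab takes about 1.5 N.
- mouse: Bystander: black mouse, 120 x 59 x 39 mm, to be left alone. Origin under its centre.
- usb: Bystander: grey USB stick, 57 x 18 x 8 mm, between the scanner and the box, to be left alone.
- battery: Bystander: AA cell on end, 14 mm diameter, 50 mm high, at the back between scanner and box, to be left alone.
- remote: Bystander: flat white remote with many small keys, 86 x 40 x 8 mm, at the left, to be left alone.
- tester: Bystander: block with nine key switches, 59 x 59 x 22 mm, on the left, to be left alone.
- tray: Bystander: small wooden tray, 82 x 86 x 20 mm, on the right, to be left alone.
- cards: Bystander: flat black memory card case, 34 x 25 x 6 mm, at the back, to be left alone.
Things that resemble listed ones, but are neither listed nor needed, are in the scene too. Of the things that look like the jar, the largest one is meant.

How it is judged:
On the way, in this order (a step that is already met when the one before it is completed fails the run):
1. the jar stands released on the foot plate with its label squarely facing the scanner's window, the lid still shut (angle between the x axis of jar and the x axis of scanner, either way round below 0.22 rad and x of jar_label in the frame of scanner between -0.088 and -0.04 m and x of jar in the frame of scanner between -0.125 and -0.065 m and y of jar in the frame of scanner between -0.025 and 0.025 m and height (world z) of jar below 0.012 m and angle between jar's own z axis and vertical below 0.1 rad and linear speed of jar below 0.02 m/s and contact force between jar and the arm below 0.1 N and contact force between jar and the fingers below 0.1 N and value of joint lid below 0.08 rad), for 0.2 s.
2. the lid is held open at 45 degrees by the gripper (value of joint lid between 0.655 and 0.916 rad and contact force between the fingers and lid above 0.5 N and velocity of joint lid between -0.1 and 0.1 rad/s), for 0.3 s.
At the end, for the whole second after the job is handed in: The gripper holds the lid, still, at 45 degrees (within 7.5 degrees), and the jar stands upright and untouched on the scanner's foot plate, within about 20 mm of the marked spot's centre, with its label facing the window within 0.22 rad (about 12 degrees) of square (all of step 2 and angle between the x axis of jar and the x axis of scanner, either way round below 0.22 rad and x of jar_label in the frame of scanner between -0.088 and -0.04 m and x of jar in the frame of scanner between -0.125 and -0.065 m and y of jar in the frame of scanner between -0.025 and 0.025 m and height (world z) of jar below 0.012 m and angle between jar's own z axis and vertical below 0.1 rad and linear speed of jar below 0.02 m/s and contact force between jar and the arm below 0.1 N and contact force between jar and the fingers below 0.1 N); the arm keeps its last pose, push and grip.
It fails at once if a bystander is pushed more than 30 mm (distance of any of mouse, usb, battery, remote, tester, tray, cards from where it was at the start of the episode above 0.03 m).
It fails at once if the jar is knocked over (angle between jar's own z axis and vertical above 0.5 rad).
It also fails if it takes over 48 s, if anything falls off the work surface, if the arm or the gripper's body presses on something with over 40 N, if the wrist force passes 120 N, or if a joint passes its speed limit or range.

## Working session

There is one attempt and no reset: what is moved stays moved. The work goes in short steps, Python scripts to look and compute and a tool call to move; the robot and the scene stay as the last step left them, time stands still between calls to the robot, and variables do not carry over. Pictures are saved under pics/ and viewed, at most 11 in all, crops included, and the job is handed in when it is done.

Besides the shell and the picture viewer there is one more tool, called after ">>>" as name(argument=value, ...) on one line, values as JSON. arm_command: Moves the arm, as the interface text tells. Its arguments: {"type":"object","properties":{"moves":{"type":"array","items":{"type":"array"}}},"required":["moves"]}

```bash
ls; mkdir -p pics; cat > h.py <<'E'
import numpy as np, cv2
from workcell import manip
from scipy.spatial.transform import Rotation as R
def cam(name, st=None):
    m=manip.camera_model(name); f=210/np.tan(np.radians(m["vertical_fov"])/2)
    return m,f
def grab(name):
    st=manip.read_state(); im,d=manip.grab_frame(name)
    return im,d,st
E
python3 - <<'E'
from h import *
for n in ("scene","side","wrist"):
    print(n,manip.camera_model(n))
ims=[]
for n in ("scene","side"):
    im,d,st=grab(n); np.savez(f"{n}0.npz",im=im,d=d); cv2.imwrite(f"pics/{n}0.png",im[:,:,::-1])
im,d,st=grab("wrist"); np.savez("wrist0.npz",im=im,d=d);cv2.imwrite("pics/wrist0.png",im[:,:,::-1])
print(st)
E
```

```text
pics
scene {'vertical_fov': 56.56461383825284, 'cx': 286.0874967001379, 'cy': 212.8239457626476, 'eye': array([0.05486764, 0.46210141, 0.77575317]), 'attitude': array([-0.15384706,  0.34246277,  0.84254885, -0.38621466])}
side {'vertical_fov': 47.05739375016185, 'cx': 276.69013275836505, 'cy': 212.45592946018127, 'eye': array([0.17880412, 0.95943089, 0.9428839 ]), 'attitude': array([-0.07255815,  0.42390018,  0.88741551, -0.16594479])}
wrist {'vertical_fov': 64.98725490281595, 'cx': 273.8121204338882, 'cy': 210.57224310318736, 'mount': array([[-2.46049849e-04,  9.46152353e-01,  3.23721586e-01,
         8.40126860e-02],
       [ 9.99999964e-01,  2.66097900e-04, -1.76673860e-05,
         1.27928176e-03],
       [-1.02857673e-04,  3.23721570e-01, -9.46152384e-01,
        -1.77896336e-01],
       [ 0.00000000e+00,  0.00000000e+00,  0.00000000e+00,
         1.00000000e+00]])}
{'t': 0.1, 'q': array([-0.07020364,  0.52196958, -0.03632997,  1.59993955,  0.02122077,
        1.02107438, -0.11283938]), 'qd': array([-0.00061149, -0.00028375, -0.00143856, -0.00325869, -0.00118166,
        0.00157214, -0.00116998]), 'tau': array([ 6.00351588e-03, -9.28489351e+01,  1.98515877e+00, -3.70530617e+01,
        1.82421418e-02,  5.33716375e-03, -2.83208755e-05]), 'position': array([ 6.24674249e-01, -3.77744286e-05,  1.95577915e-01]), 'eef_rot': array([ 7.07118663e-01,  7.07094720e-01, -3.84325679e-04, -3.23945134e-04]), 'ft_force': array([-0.51712141, -1.17554057,  0.33183035]), 'ft_torque': array([-0.01100794,  0.00507633,  0.05098275]), 'grip_force': 0.0, 'gripper_width': 0.999614124604901}
```

View pics/scene0.png

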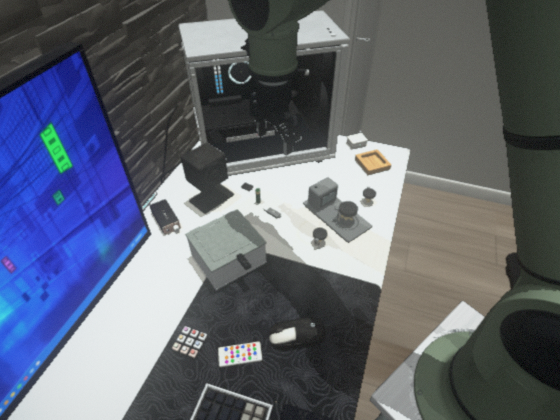

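View pics/side0.png

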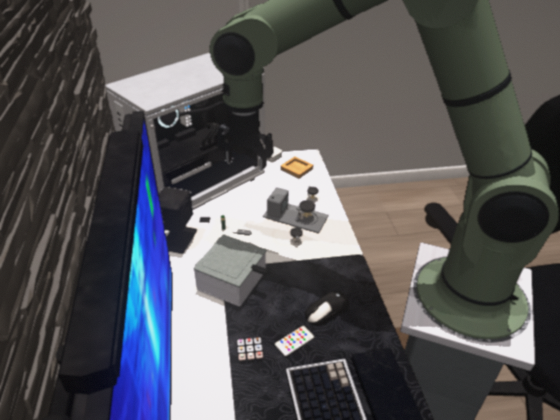

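The scene view shows the box at (228,248) with its tab at (243,260), and the scanner head at (322,192) with the jar on its plate at (347,213). There are small jar lookalikes at (369,195) and (320,237), and a black stand, unrelated, at (205,170). The side view agrees: jar (307,208), lookalikes (313,192) and (296,233), box (230,268), tab (258,268).

```bash
python3 - <<'E'
import numpy as np,cv2
a=np.load("scene0.npz")["im"][160:280,170:400]; b=np.load("wrist0.npz")["im"]
a=cv2.resize(a,None,fx=2.4,fy=2.4,interpolation=3)
b=cv2.resize(b,(400,300))
c=np.zeros((588,560,3),np.uint8); c[:288,:552]=a; c[288:588,:400]=b
cv2.imwrite("pics/c1.png",c[:,:,::-1])
E
```

```text
(no output)
```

View pics/c1.png

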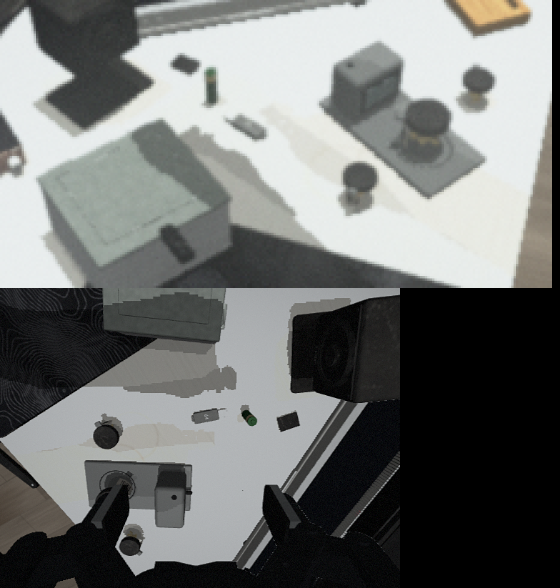

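The crop shows the big jar on the ring at crop (427,125) = scene (348,212), clearly larger than the lookalikes at (480,80) and (358,180). In the wrist view the plate is at crop (137,485), with a finger covering the jar. Now I'll measure the scanner and the box.

```bash
cat >> h.py <<'E'
def cloud(name,d,st=None):
    m,f=cam(name); v,u=np.mgrid[:420,:560]
    P=np.stack([(u-m["cx"])*d/f,-(v-m["cy"])*d/f,-d],-1).reshape(-1,3)
    if name=="wrist":
        P=P@m["mount"][:3,:3].T+m["mount"][:3,3]
        P=R.from_quat(st["eef_rot"]).apply(P)+st["position"]
    else: P=R.from_quat(m["attitude"]).apply(P)+m["eye"]
    P=P.reshape(420,560,3); P[d<=0]=np.nan; return P
E
python3 - <<'E'
from h import *
st=manip.read_state()
for n in ("scene","side","wrist"):
    z=np.load(n+"0.npz"); P=cloud(n,z["d"],st); 
    for px in {"scene":[(348,209),(369,193),(320,235),(322,185),(225,235),(243,258),(380,250),(365,232),(290,230)],"side":[(307,204),(313,190),(296,231),(280,193),(230,250),(258,266)],"wrist":[(150,201),(183,354),(240,290),(127,250),(140,272),(230,40),(300,160)]}[n]:
        print(n,px,P[px[1],px[0]].round(4), z["im"][px[1],px[0]])
# distribution of heights
z=np.load("wrist0.npz"); P=cloud("wrist",z["d"],st)
for lo,hi,nm in [(.004,.013,"plate"),(.060,.076,"head")]:
    m=((P[...,2]>lo)&(P[...,2]<hi)&(P[...,0]<.75)&(P[...,0]>.3)&(P[...,1]<0)&(P[...,1]>-.35)).astype(np.uint8)
    n,l,s,c=cv2.connectedComponentsWithStats(m)
    for i in np.argsort(-s[1:,4])[:3]+1:
        pts=P[l==i][:,:2]; r=cv2.minAreaRect((pts*1000).astype(np.float32)); print(nm,s[i],c[i].round(0),r,P[l==i][:,2].mean())
E
```

```text
scene (348, 209) [ 0.4855 -0.128   0.0564] [87 88 86]
scene (369, 193) [ 0.5032 -0.2364  0.0349] [96 99 96]
scene (320, 235) [ 0.4814 -0.0246  0.0349] [85 88 87]
scene (322, 185) [ 0.5859 -0.1309  0.0698] [142 147 144]
scene (225, 235) [0.5974 0.1765 0.0844] [155 167 158]
scene (243, 258) [0.5171 0.1839 0.0825] [58 61 58]
scene (380, 250) [ 0.3659 -0.1272  0.001 ] [232 234 227]
scene (365, 232) [ 0.431  -0.1445  0.001 ] [177 179 168]
scene (290, 230) [0.5652 0.0013 0.001 ] [234 238 235]
side (307, 204) [ 0.4878 -0.1351  0.0572] [68 66 64]
side (313, 190) [ 0.4998 -0.2365  0.0363] [75 70 69]
side (296, 231) [ 0.4854 -0.03    0.0367] [66 63 62]
side (280, 193) [ 0.5774 -0.1441  0.0671] [147 145 144]
side (230, 250) [0.6028 0.1552 0.0847] [159 161 154]
side (258, 266) [0.5144 0.1805 0.0833] [59 58 58]
wrist (150, 201) [ 0.4936 -0.0204  0.037 ] [34 34 31]
wrist (183, 354) [ 0.5103 -0.2244  0.0359] [47 45 44]
wrist (240, 290) [ 0.5899 -0.1095  0.0691] [ 98 100 100]
wrist (127, 250) [ 0.4466 -0.0918  0.0085] [89 89 90]
wrist (140, 272) [ 0.4588 -0.1217  0.0092] [58 58 58]
wrist (230, 40) [
[... 196 characters left out ...]
8573608398438), 87.4980697631836) 0.008027905399903647
plate [268 176  50  14 450] [288. 181.] ((647.133056640625, -7.832983493804932), (15.660395622253418, 55.94332504272461), 89.99586486816406) 0.007749612998814107
plate [259 289   8  23 159] [262. 300.] ((611.1661987304688, -163.4333038330078), (33.9710807800293, 9.00484561920166), 88.34291076660156) 0.007895048671880293
head [ 216  276   43   60 2414] [237. 305.] ((585.2974243164062, -133.9421844482422), (73.85028839111328, 45.838531494140625), 88.0450668334961) 0.06742262703138337
head [348 351  32  52 363] [365. 381.] ((739.835693359375, -236.8883514404297), (80.09697723388672, 17.988481521606445), 65.87007904052734) 0.0606225855717374
```

>>> arm_command(moves=[[-1,[-40,-40,0],0],[-1,[-75,-75,0],0],[-1,[-110,-110,0],0],[-1,[-138,-130,0],0],[-1,[-138,-130,0],0],[-1,[-138,-130,0],0],[-1,[-138,-130,0],0]])

```text
t: 0.85
position: [0.4876, -0.1294, 0.1961]
eef_rot: [0.707, 0.707, 0.0, 0.0]
ft_force: [0.0, 0.6, 0.7]
gripper_width: 1.0
grip_force: 0.0
```

```bash
python3 - <<'E'
from h import *
im,d,st=grab("wrist"); np.savez("wrist1.npz",im=im,d=d); cv2.imwrite("pics/wrist1.png",im[:,:,::-1])
print(st["t"],st["position"],st["eef_rot"],abs(st["qd"]).max())
P=cloud("wrist",d,st)
def rects(lo,hi,x0,x1,y0,y1,k=2):
    m=((P[...,2]>lo)&(P[...,2]<hi)&(P[...,0]<x1)&(P[...,0]>x0)&(P[...,1]<y1)&(P[...,1]>y0)).astype(np.uint8)
    n,l,s,c=cv2.connectedComponentsWithStats(m)
    for i in np.argsort(-s[1:,4])[:k]+1:
        q=(P[l==i][:,:2]*1000).astype(np.float32); print(lo,s[i],c[i].round(0),cv2.minAreaRect(q),P[l==i][:,2].mean().round(4))
rects(.004,.013,.3,.75,-.35,0,1); rects(.060,.076,.5,.75,-.35,0,1)
m=(P[...,2]>.045)&(P[...,2]<.06)&(np.hypot(P[...,0]-.487,P[...,1]+.13)<.05)
q=P[m]; c=np.median(q[:,:2],0)
for _ in range(10):
    r=np.hypot(*(q[:,:2]-c).T); b=q[(r<28)&(q[:,2]>.05)][:,:2]; b=q[r<.027][:,:2]; (cx,cy),rr=cv2.minEnclosingCircle((b*1000).astype(np.float32)); c=np.array([cx,cy])/1000
r=np.hypot(*(q[:,:2]-c).T); t=q[r>.028]
print("cap",c,rr,len(q),"tongue",len(t),t.mean(0) if len(t) else None, np.arctan2(*(t[:,:2].mean(0)-c)[::-1]) if len(t) else None, r.max())
E
```

```text
0.85 [ 0.4876264  -0.1293742   0.19609951] [7.06789631e-01 7.07423763e-01 1.93032209e-04 1.66713224e-05] 0.010243927602012816
0.004 [ 224  134  168   84 7517] [289. 169.] ((524.55078125, -132.04470825195312), (92.21194458007812, 185.1153564453125), 87.31439971923828) 0.008
0.06 [ 345  156   56   74 3404] [372. 192.] ((584.8110961914062, -134.71063232421875), (73.84003448486328, 46.19243621826172), 87.19303131103516) 0.0674
cap [ 0.49220285 -0.13202553] 26.94588851928711 2048 tongue 56 [ 0.51328597 -0.11198321  0.05256919] 0.7600954745099363 0.032429198572838366
```

View pics/wrist1.png

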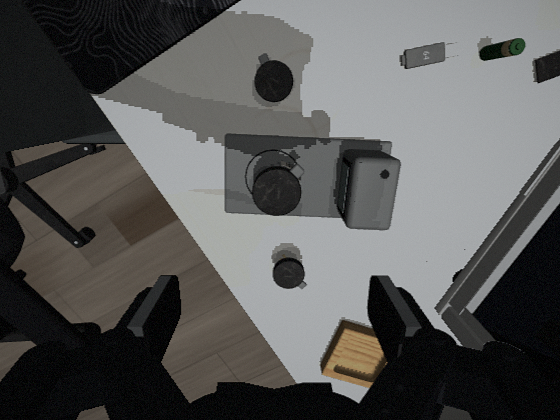

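The wrist view shows the jar cap at (277,190) with its tongue up-right at about (293,160). The scanner head is at (370,190), and the smaller lookalikes are at (274,80) and (289,272). I'll refine the jar's centre and yaw.

```bash
python3 - <<'E'
from h import *
st=manip.read_state(); z=np.load("wrist1.npz"); im,d=z["im"],z["d"]; P=cloud("wrist",d,st)
g=cv2.cvtColor(im,cv2.COLOR_RGB2GRAY)
near=(np.hypot(P[...,0]-.489,P[...,1]+.131)<.05)
top=near&(P[...,2]>.0535)&(P[...,2]<.06)
print("z hist",np.histogram(P[near][:,2],bins=np.arange(.0,.064,.004)))
n,l,s,c=cv2.connectedComponentsWithStats((top&(g<75)).astype(np.uint8)); i=np.argmax(s[1:,4])+1
q=(P[l==i][:,:2]*1000).astype(np.float32); h=cv2.convexHull(q); (cx,cy),(a,b),_=cv2.fitEllipse(h); print("cap",cx,cy,a,b,cv2.minEnclosingCircle(q))
t=near&(P[...,2]>.04); tq=P[t][:,:]; dx=tq[:,:2]*1000-[cx,cy]; r=np.hypot(*dx.T); k=r>27.5
print("tongue",k.sum(),r.max(),dx[k].mean(0),np.arctan2(*dx[k].mean(0)[::-1]),tq[k][:,2].mean())
crop=cv2.resize(im[130:235,215:355],(700,525),interpolation=cv2.INTER_CUBIC); cv2.imwrite("pics/c2.png",crop[:,:,::-1])
E
```

```text
z hist (array([  56, 1907, 1795,    2,    7,    7,    6,   10,    7,   14,    2,
         25,   58, 1190,  777]), array([0.   , 0.004, 0.008, 0.012, 0.016, 0.02 , 0.024, 0.028, 0.032,
       0.036, 0.04 , 0.044, 0.048, 0.052, 0.056, 0.06 ]))
cap 491.10321044921875 -134.75465393066406 49.41529846191406 49.57559585571289 ((491.1046142578125, -134.69070434570312), 24.975574493408203)
tongue 15630 53.19564304201275 [-1.86239008 17.68565441] 1.6757147741930967 0.2935825966924798
```

View pics/c2.png

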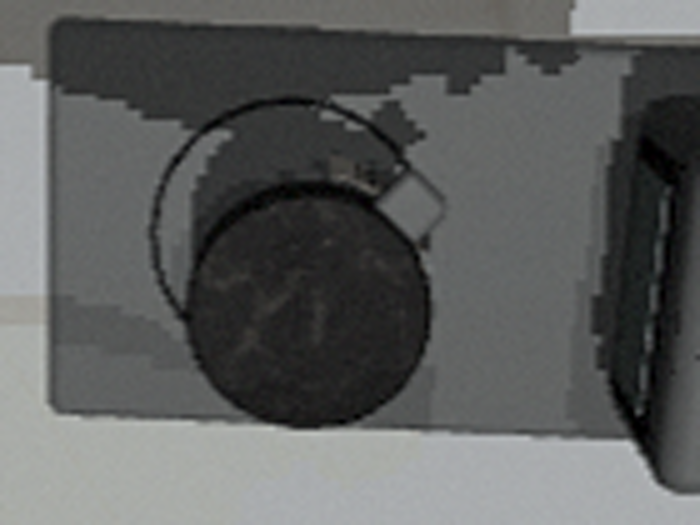

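The crop shows the cap centred at (310,305) and the grey tongue at (412,207), so it points about 0.77 rad anticlockwise. Its outer edge is midway between the corners (410,168) and (446,208).

```bash
python3 - <<'E'
from h import *
st=manip.read_state(); z=np.load("wrist1.npz"); P=cloud("wrist",z["d"],st)
c=np.array([491.1,-134.7])
n=P[...,2]; dx=P[...,:2]*1000-c; r=np.hypot(dx[...,0],dx[...,1])
k=(r>27)&(r<38)&(n>.043)&(n<.06); m=dx[k].mean(0)
print(k.sum(),r[k].max(),m,np.arctan2(m[1],m[0]),n[k].mean())
E
```

```text
99 35.03160278733107 [21.25925147 22.49689202] 0.8136755791325647 0.052562410154834385
```

>>> arm_command(moves=[[-1,[4,-5,-10],-0.13],[-1,[4,-5,-25],-0.26],[-1,[4,-5,-40],-0.39],[-1,[4,-5,-55],-0.52],[-1,[4,-5,-70],-0.65],[-1,[4,-5,-80],-0.77],[-1,[4,-5,-80],-0.77],[-1,[4,-5,-80],-0.77]])

```text
t: 1.7
position: [0.4914, -0.1344, 0.1161]
eef_rot: [0.92, 0.392, -0.0, -0.0]
ft_force: [0.4, 0.4, 0.4]
gripper_width: 1.0
grip_force: 0.0
```

>>> arm_command(moves=[[-1,[0,0,-35],0],[-1,[0,0,-65],0],[-1,[0,0,-85],0],[-1,[0,0,-96],0],[-1,[0,0,-96],0],[-1,[0,0,-96],0]])

```text
t: 2.3
position: [0.4916, -0.1352, 0.0209]
eef_rot: [0.921, 0.39, 0.0, 0.0]
ft_force: [1.2, -0.3, -0.8]
gripper_width: 1.001
grip_force: 0.0
```

```bash
python3 - <<'E'
from h import *
im,d,st=grab("wrist"); np.savez("wrist2.npz",im=im,d=d); cv2.imwrite("pics/wrist2.png",im[:,:,::-1])
y=R.from_quat(st["eef_rot"]).as_matrix()[:,1]; print(st["t"],st["position"],np.arctan2(y[1],y[0]),st["ft_force"])
E
```

```text
2.3 [ 0.49155171 -0.13516785  0.02094106] -0.7690984153479818 [ 1.19427091 -0.29849112 -0.76873911]
```

View pics/wrist2.png

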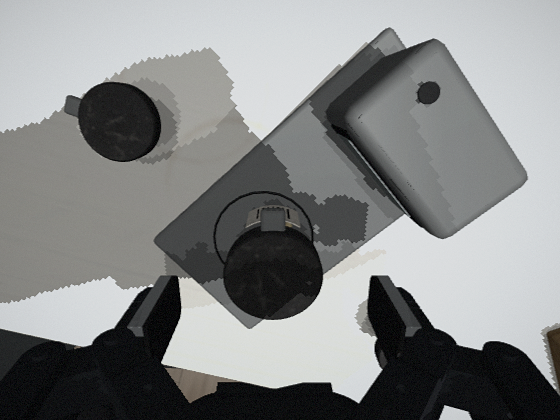

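The wrist view shows the jar centred between the open fingers: cap at (273,272), tongue at (271,217) pointing straight along the tool x axis, label bars visible below it. I'll grip and turn.

>>> arm_command(moves=[[-0.3,[0,0,0],0],[0,[0,0,0],0],[0.4,[0,0,0],0],[1,[0,0,0],0],[1,[0,0,0],0],[1,[0,0,0],0],[1,[0,0,0],0],[1,[0,0,0],0]])

```text
t: 3.15
position: [0.4918, -0.135, 0.0208]
eef_rot: [0.921, 0.39, 0.001, 0.0]
ft_force: [-0.9, 1.6, 15.0]
gripper_width: -0.0
grip_force: 7.3
```

>>> arm_command(moves=[[1,[0,0,0],-0.08],[1,[0,0,0],-0.2],[1,[0,0,0],-0.32],[1,[0,0,0],-0.44],[1,[0,0,0],-0.56],[1,[0,0,0],-0.68],[1,[0,0,0],-0.8],[1,[0,0,0],-0.87],[1,[0,0,0],-0.87],[1,[0,0,0],-0.87]])

```text
t: 4.15
position: [0.4919, -0.1352, 0.0208]
eef_rot: [0.999, -0.035, 0.001, 0.0]
ft_force: [0.9, -0.6, 14.2]
gripper_width: 0.003
grip_force: 7.1
```

```bash
python3 - <<'E'
from h import *
im,d,st=grab("wrist"); np.savez("wrist3.npz",im=im,d=d); cv2.imwrite("pics/wrist3.png",im[:,:,::-1])
y=R.from_quat(st["eef_rot"]).as_matrix()[:,0]; print(st["t"],st["position"],np.arctan2(y[1],y[0]),st["ft_force"],st["gripper_width"],st["grip_force"])
E
```

```text
4.15 [ 0.49193432 -0.13524054  0.02083662] -0.06931174261261579 [ 0.85462691 -0.57346096 14.20365545] 0.002606045412784159 7.1307684847852215
```

View pics/wrist3.png

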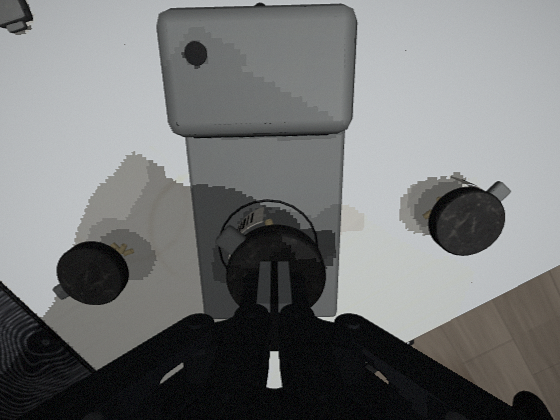

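The view shows the fingers shut on top of the cap at (275,270), and the jar only partly turned, with its tongue at (233,238). So the fingers missed the side wall and I need to know why. I'll compare the cloud heights with the TCP.

```bash
python3 - <<'E'
from h import *
st=manip.read_state()
for n in ("wrist2","wrist3"):
    z=np.load(n+".npz"); m,f=cam("wrist"); d=z["d"]; v,u=np.mgrid[:420,:560]
    T=np.stack([(u-m["cx"])*d/f,-(v-m["cy"])*d/f,-d],-1)@m["mount"][:3,:3].T+m["mount"][:3,3]
    for px in [(175,285),(158,310),(380,285),(400,310),(268,270),(285,270),(268,300),(274,240),(240,280)]: print(n,px,(1000*T[px[1],px[0]]).round(1))
for n in ("scene","side"):
    im,d,s=grab(n); np.savez(n+"3.npz",im=im,d=d); P=cloud(n,d); 
    k=(np.hypot(P[...,0]-.4919,P[...,1]+.135)<.06)&(P[...,2]>.015); print(n,k.sum(),np.histogram(P[k][:,2],bins=np.arange(.01,.2,.01)))
a,b=[cv2.resize(np.load(n+"3.npz")["im"][y-60:y+60,x-70:x+70],(400,343),interpolation=2) for n,x,y in (("scene",348,190),("side",307,190))]
cv2.imwrite("pics/c3.png",np.hstack([a,b])[:,:,::-1])
E
```

```text
wrist2 (175, 285) [  7.7 -43.6 -52.8]
wrist2 (158, 310) [ 10.4 -43.5 -74.4]
wrist2 (380, 285) [ 11.6  43.1 -59.2]
wrist2 (400, 310) [ 12.8  44.4 -77.8]
wrist2 (268, 270) [  5.   -3.5 -34.7]
wrist2 (285, 270) [  4.7   4.8 -34.3]
wrist2 (268, 300) [-11.8  -3.6 -35.2]
wrist2 (274, 240) [ 20.8  -0.6 -34.3]
wrist2 (240, 280) [  0.  -17.3 -35.8]
wrist3 (175, 285) [-37.2 -68.7  20.3]
wrist3 (158, 310) [-57.8 -82.9  20.8]
wrist3 (380, 285) [-37.5  72.5  20.6]
wrist3 (400, 310) [-57.9  88.9  20.8]
wrist3 (268, 270) [ 12.9  -3.3 -48.9]
wrist3 (285, 270) [ 12.4   4.3 -48.1]
wrist3 (268, 300) [ 12.   -2.9 -70.4]
wrist3 (274, 240) [ 21.1  -0.6 -35.1]
wrist3 (240, 280) [ -0.9 -17.5 -34.3]
scene 4047 (array([ 15,  19,  11,  30, 165,  27,  30,  25,  16,  54,  58,  81,  73,
       108, 108,  77,  41,  45]), array([0.01, 0.02, 0.03, 0.04, 0.05, 0.06, 0.07, 0.08, 0.09, 0.1 , 0.11,
       0.12, 0.13, 0.14, 0.15, 0.16, 0.17, 0.18, 0.19]))
side 2804 (array([ 14,  28,  14,  21, 121,  19,  22,  18,  10,  25,  21,  45,  42,
        37,  62,  48,  34,  39]), array([0.01, 0.02, 0.03, 0.04, 0.05, 0.06, 0.07, 0.08, 0.09, 0.1 , 0.11,
       0.12, 0.13, 0.14, 0.15, 0.16, 0.17, 0.18, 0.19]))
```

View pics/c3.png

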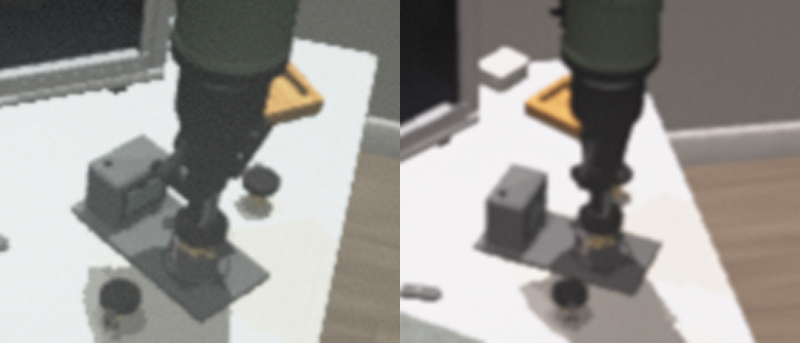

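The fingers' true ends sit about 33 mm behind the reported TCP: the open tips are at tool z of about -46 and the shut tips at about -34, resting on the cap at world z 0.056. The jar has stayed put and hasn't turned. I'll lift, open, turn back, and grip about 33 mm lower.

>>> arm_command(moves=[[0.9,[0,0,15],0],[0.5,[0,0,35],0.05],[0,[0,0,50],0.18],[-1,[0,0,50],0.31],[-1,[0,0,50],0.44],[-1,[0,0,50],0.57],[-1,[0,0,50],0.7],[-1,[0,0,50],0.82],[-1,[0,0,50],0.87],[-1,[0,0,50],0.87]])

```text
t: 5.3
position: [0.4909, -0.1352, 0.0702]
eef_rot: [0.921, 0.39, 0.0, -0.0]
ft_force: [0.8, -0.8, 0.4]
gripper_width: 0.997
grip_force: 0.0
```

```bash
cat >> h.py <<'E'
def jar(im,d,st,c0=(.4911,-.1347)):
    P=cloud("wrist",d,st); g=cv2.cvtColor(im,cv2.COLOR_RGB2GRAY); n=P[...,2]
    near=np.hypot(P[...,0]-c0[0],P[...,1]-c0[1])<.04
    nn,l,s,_=cv2.connectedComponentsWithStats((near&(n>.0535)&(n<.06)&(g<75)).astype(np.uint8)); i=np.argmax(s[1:,4])+1
    q=(P[l==i][:,:2]*1000).astype(np.float32); (cx,cy),(a,b),_=cv2.fitEllipse(cv2.convexHull(q))
    dx=P[...,:2]*1000-[cx,cy]; r=np.hypot(dx[...,0],dx[...,1]); k=(r>27)&(r<38)&(n>.046)&(n<.0575)&near; m=dx[k].mean(0)
    return (cx,cy,a,b),k.sum(),np.arctan2(m[1],m[0]),n[k].mean()
E
python3 - <<'E'
from h import *
im,d,st=grab("wrist"); np.savez("wrist4.npz",im=im,d=d)
y=R.from_quat(st["eef_rot"]).as_matrix()[:,0]; print(st["t"],st["position"],"toolx",np.arctan2(y[1],y[0]),st["gripper_width"]); print(jar(im,d,st))
P=cloud("wrist",d,st)
k=(np.hypot(P[...,0]-st["position"][0],P[...,1]-st["position"][1])<.07)&(P[...,2]>.085); print("finger lowest z rel TCP",np.percentile(P[k][:,2],[0,1,5])-st["position"][2])
E
```

```text
5.3 [ 0.49093891 -0.13516272  0.07015087] toolx 0.8012983054790191 0.9974322670329009
((492.61090087890625, -134.15347290039062, 48.754051208496094, 53.829654693603516), np.int64(232), np.float64(0.7973738983357916), np.float64(0.0524896683258925))
finger lowest z rel TCP [0.04752521 0.0535376  0.06403722]
```

>>> arm_command(moves=[[-1,[0,0,-30],0],[-1,[0,0,-55],0],[-1,[0,0,-72],0],[-1,[0,0,-82],0],[-1,[0,0,-82],0],[-1,[0,0,-82],0]])

```text
t: 5.95
position: [0.4912, -0.1351, -0.0114]
eef_rot: [0.921, 0.389, 0.0, 0.0]
ft_force: [0.7, -0.4, -0.0]
gripper_width: 1.003
grip_force: 0.0
```

>>> arm_command(moves=[[-0.5,[0,0,0],0],[-0.3,[0,0,0],0],[0,[0,0,0],0],[0.5,[0,0,0],0],[1,[0,0,0],0],[1,[0,0,0],0],[1,[0,0,0],0],[1,[0,0,0],0]])

```text
t: 6.75
position: [0.4915, -0.1351, -0.011]
eef_rot: [0.921, 0.39, 0.001, 0.0]
ft_force: [-2.2, 0.4, 14.5]
gripper_width: 0.564
grip_force: 59.3
```

>>> arm_command(moves=[[1,[0,0,0],-0.08],[1,[0,0,0],-0.2],[1,[0,0,0],-0.32],[1,[0,0,0],-0.44],[1,[0,0,0],-0.56],[1,[0,0,0],-0.68],[1,[0,0,0],-0.79],[1,[0,0,0],-0.845],[1,[0,0,0],-0.845],[1,[0,0,0],-0.845]])

```text
t: 7.75
position: [0.492, -0.1351, -0.011]
eef_rot: [1.0, -0.022, 0.001, 0.0]
ft_force: [0.4, -0.1, 11.2]
gripper_width: 0.566
grip_force: 60.2
```

>>> arm_command(moves=[[0.5,[0,0,0],0],[0,[0,0,0],0],[-0.5,[0,0,0],0],[-1,[0,0,0],0],[-1,[0,0,0],0],[-1,[0,0,0],0],[-1,[0,0,20],0],[-1,[0,0,50],0],[-1,[0,0,80],0],[-1,[0,0,100],0]])

```text
t: 8.75
position: [0.4913, -0.1352, 0.0898]
eef_rot: [1.0, -0.022, 0.001, 0.0]
ft_force: [0.4, -0.3, 0.1]
gripper_width: 0.999
grip_force: 0.0
```

>>> arm_command(moves=[[-1,[-8,0,40],0],[-1,[-8,0,80],0],[-1,[-8,0,100],0],[-1,[-8,0,100],0],[-1,[-8,0,100],0]])

```text
t: 9.25
position: [0.483, -0.1347, 0.1879]
eef_rot: [1.0, -0.022, 0.0, -0.0]
ft_force: [0.5, 0.3, -0.5]
gripper_width: 1.001
grip_force: 0.0
```

```bash
python3 - <<'E'
from h import *
im,d,st=grab("wrist"); np.savez("wrist5.npz",im=im,d=d); cv2.imwrite("pics/wrist5.png",im[:,:,::-1])
y=R.from_quat(st["eef_rot"]).as_matrix()[:,0]; print(st["t"],st["position"],"toolx",np.arctan2(y[1],y[0]),st["gripper_width"]); print(jar(im,d,st))
P=cloud("wrist",d,st)
for lo,hi in ((.004,.013),(.06,.076)):
    m=((P[...,2]>lo)&(P[...,2]<hi)&(P[...,0]<.75)&(P[...,0]>.35)&(P[...,1]<0)&(P[...,1]>-.35)).astype(np.uint8)
    n,l,s,c=cv2.connectedComponentsWithStats(m); i=np.argmax(s[1:,4])+1
    print(cv2.minAreaRect((P[l==i][:,:2]*1000).astype(np.float32)))
E
```

```text
9.25 [ 0.4829585  -0.13471706  0.18792876] toolx -0.043805598020643675 1.0011622132896214
((492.02581787109375, -134.17483520507812, 49.423011779785156, 49.6296501159668), np.int64(108), np.float64(-0.04298405514929363), np.float64(0.05263882106960868))
((525.10791015625, -131.8181610107422), (92.02449798583984, 184.51651000976562), 87.35749816894531)
((585.2190551757812, -134.71881103515625), (73.9908218383789, 45.201438903808594), 87.43463897705078)
```

View pics/wrist5.png

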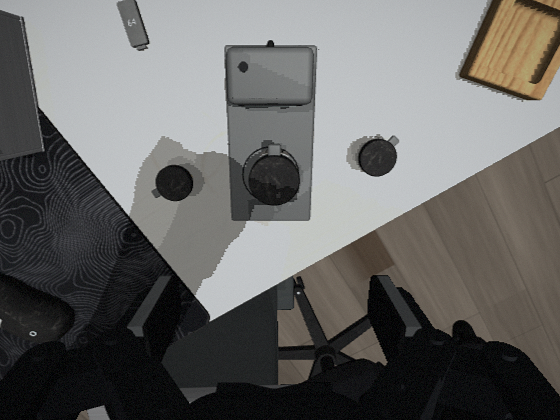

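The wrist view shows the jar at (273,180) with its tongue straight toward the scanner head at (275,150). Measured jar yaw is -0.043 against -0.046 for the scanner, and the jar stands free on the ring. Next I'll measure the box.

```bash
python3 - <<'E'
from h import *
for n in ("scene","side"):
    z=np.load(n+"0.npz"); P=cloud(n,z["d"]); g=cv2.cvtColor(z["im"],cv2.COLOR_RGB2GRAY)
    reg=(P[...,0]>.4)&(P[...,0]<.8)&(P[...,1]>.02)&(P[...,1]<.4)
    m=(reg&(P[...,2]>.076)&(P[...,2]<.092)).astype(np.uint8); k,l,s,c=cv2.connectedComponentsWithStats(m); i=np.argmax(s[1:,4])+1
    for nm,mm in (("lid+tab",l==i),("lid",(l==i)&(g>90))):
        mm=cv2.morphologyEx(mm.astype(np.uint8),cv2.MORPH_OPEN,np.ones((3,3)))>0 if nm=="lid" else mm
        print(n,nm,mm.sum(),cv2.minAreaRect((P[mm][:,:2]*1000).astype(np.float32)),P[mm][:,2].mean())
    t=reg&(g<80)&(P[...,2]>.07)&(P[...,2]<.09)&(P[...,0]<.56); print("tab",t.sum(),P[t].mean(0),P[t].min(0),P[t].max(0))
    hi=(P[...,2]>.1)&(P[...,0]>.35)&(P[...,0]<.75)&(P[...,1]>.1)&(P[...,1]<.6); print("tall",hi.sum(), P[hi].min(0) if hi.any() else 0)
E
```

```text
scene lid+tab 2877 ((575.296875, 180.9917449951172), (144.43104553222656, 175.37289428710938), 84.03378295898438) 0.08360326875740595
scene lid 2746 ((593.9823608398438, 179.03897094726562), (144.43104553222656, 137.7984619140625), 84.03378295898438) 0.0835855471816738
tab 115 [0.50775634 0.18923879 0.08409483] [0.48850894 0.18036792 0.0717623 ] [0.53076409 0.19632863 0.08948593]
tall 34214 [0.50953745 0.31238446 0.12161926]
side lid+tab 2271 ((574.10595703125, 181.28598022460938), (146.52896118164062, 174.28187561035156), 85.22187805175781) 0.08308852388845975
side lid 2161 ((592.3753662109375, 179.7974853515625), (146.49053955078125, 137.68679809570312), 85.27408599853516) 0.0830858362866247
tab 103 [0.50704414 0.19044115 0.08315483] [0.48723654 0.18049612 0.0733465 ] [0.52750782 0.19906516 0.08800633]
tall 10517 [0.49268003 0.31110035 0.12154471]
```

>>> arm_command(moves=[[-1,[0,30,0],0],[-1,[2,75,0],0],[-1,[5,120,0],-0.02],[-1,[8,165,0],-0.05],[-1,[10,210,0],-0.05],[-1,[12,255,0],-0.05],[-1,[13,300,0],-0.05],[-1,[13,324,0],-0.05],[-1,[13,324,0],-0.05],[-1,[13,324,0],-0.05]])

```text
t: 10.3
position: [0.4955, 0.1885, 0.187]
eef_rot: [0.999, -0.047, -0.001, 0.001]
ft_force: [0.9, -1.6, -0.5]
gripper_width: 1.001
grip_force: 0.0
```

```bash
python3 - <<'E'
from h import *
im,d,st=grab("wrist"); np.savez("wrist6.npz",im=im,d=d); cv2.imwrite("pics/wrist6.png",im[:,:,::-1])
y=R.from_quat(st["eef_rot"]).as_matrix()[:,0]; print(st["t"],st["position"],"toolx",np.arctan2(y[1],y[0]))
P=cloud("wrist",d,st); g=cv2.cvtColor(im,cv2.COLOR_RGB2GRAY)
m=((P[...,2]>.07)&(P[...,2]<.092)&(P[...,1]>.05)).astype(np.uint8); k,l,s,c=cv2.connectedComponentsWithStats(m); i=np.argmax(s[1:,4])+1
print(s[i],cv2.minAreaRect((P[l==i][:,:2]*1000).astype(np.float32)))
t=(l==i)&(P[...,0]<.520); print(t.sum(),cv2.minAreaRect((P[t][:,:2]*1000).astype(np.float32)),P[t].mean(0),P[t].min(0))
E
```

```text
10.3 [0.49548277 0.18851451 0.18699741] toolx -0.09382243989796057
[  178     0   193   203 29580] ((569.9086303710938, 182.052978515625), (144.30674743652344, 158.40164184570312), 84.56114959716797)
545 ((505.7286376953125, 188.45892333984375), (15.26992416381836, 29.355545043945312), 85.19644165039062) [0.50639351 0.18822293 0.08433938] [0.49118018 0.17968185 0.079743  ]
```

View pics/wrist6.png

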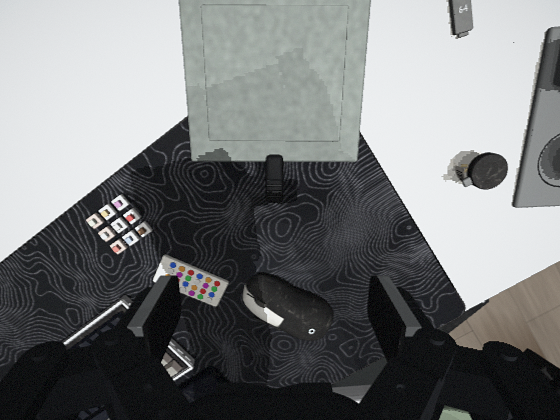

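The wrist view shows the tab at (274,175) pointing at the robot, with the fingers straddling its centre line; the mouse (290,305) and remote (195,280) lie well below. I'll descend and grip.

>>> arm_command(moves=[[-1,[2,0,-35],0],[-1,[2,0,-75],0],[-1,[2,0,-110],0],[-1,[2,0,-140],0],[-1,[2,0,-158],0],[-1,[2,0,-158],0],[-1,[2,0,-158],0],[-1,[2,0,-158],0]])

```text
t: 11.15
position: [0.4987, 0.1887, 0.0312]
eef_rot: [0.999, -0.047, 0.001, -0.0]
ft_force: [0.4, 0.8, 0.3]
gripper_width: 0.997
grip_force: 0.0
```

>>> arm_command(moves=[[-0.5,[0,0,0],0],[0,[0,0,0],0],[0.4,[0,0,0],0],[0.8,[0,0,0],0],[1,[0,0,0],0],[1,[0,0,0],0],[1,[0,0,0],0],[1,[0,0,0],0],[1,[0,0,0],0],[1,[0,0,0],0]])

```text
t: 12.15
position: [0.4979, 0.1882, 0.0301]
eef_rot: [0.999, -0.047, -0.0, 0.0]
ft_force: [-0.3, -5.9, 1.4]
gripper_width: 0.169
grip_force: 61.0
```

>>> arm_command(moves=[[1,[0.5,0,8],0],[1,[1,0,16],0],[1,[2.5,0,24],0],[1,[4,-0.5,32],0],[1,[6,-0.5,39.5],0],[1,[8.5,-1,47],0],[1,[11,-1,55],0],[1,[14,-1.5,62],0],[1,[14,-1.5,62],0]])

```text
t: 13.05
position: [0.5128, 0.1867, 0.0926]
eef_rot: [0.999, -0.048, 0.001, 0.0]
ft_force: [4.9, -5.2, -6.6]
gripper_width: 0.172
grip_force: 58.7
```

```bash
cat >> h.py <<'E'
def lid(name):
    im,d,st=grab(name); P=cloud(name,d); c,s=np.cos(-.094),np.sin(-.094)
    hx,hy=.593+.064*c,.1794+.064*s                       # hinge from the lid's centre
    X=(P[...,0]-hx)*c+(P[...,1]-hy)*s; Y=-(P[...,0]-hx)*s+(P[...,1]-hy)*c; Z=P[...,2]-.075
    hsv=cv2.cvtColor(im,cv2.COLOR_RGB2HSV)
    k=(X>-.14)&(X<-.02)&(abs(Y)<.065)&(abs(Y)>.045)&(Z>.012)
    if k.sum()<20: return name,k.sum()
    a=np.polyfit(-X[k],Z[k],1)
    return name,k.sum(),np.arctan(a[0]),a[1],np.std(Z[k]-np.polyval(a,-X[k])),im
E
python3 - <<'E'
from h import *
for n in ("scene","side"): print(lid(n)[:5])
st=manip.read_state(); print(st["t"],st["position"],st["ft_force"],st["gripper_width"],st["grip_force"])
E
```

```text
('scene', np.int64(675), np.float64(1.3052723095047125), np.float64(-0.1522872363221962), np.float64(0.11771439784462198))
('side', np.int64(900), np.float64(1.3177351364658723), np.float64(-0.15295939849005566), np.float64(0.09992159857612766))
13.15 [0.51259437 0.18670126 0.09208641] [ 4.76083435 -5.0822116  -6.06445959] 0.1652609527853998 58.735191822052
```

>>> arm_command(moves=[[1,[3.5,-0.5,7],0],[1,[7.5,-0.5,14.5],0],[1,[11.5,-1,21],0],[1,[16,-1.5,27.5],0],[1,[21,-2,34],0],[1,[26,-2.5,40.5],0],[1,[31.5,-3,46],0],[1,[35.5,-3.5,50],0],[1,[35.5,-3.5,50],0],[1,[35.5,-3.5,50],0]])

```text
t: 14.15
position: [0.5474, 0.1833, 0.1417]
eef_rot: [0.999, -0.047, -0.0, 0.0]
ft_force: [2.9, -5.2, -7.7]
gripper_width: 0.168
grip_force: 58.8
```

```bash
python3 - <<'E'
from h import *
st=manip.read_state(); print(st["t"],st["position"],st["ft_force"],st["gripper_width"],st["grip_force"])
c,s=np.cos(-.094),np.sin(-.094); hx,hy=.593+.064*c,.1794+.064*s; ims=[]
for n in ("scene","side"):
    im,d,_=grab(n); ims.append(im); P=cloud(n,d)
    X=(P[...,0]-hx)*c+(P[...,1]-hy)*s; Y=-(P[...,0]-hx)*s+(P[...,1]-hy)*c; Z=P[...,2]-.075
    k=(X>-.14)&(X<-.01)&(abs(Y)<.07)&(Z>.01)&(Z<.14)
    h,e=np.histogram(np.arctan2(Z[k],-X[k]),bins=np.arange(0,1.6,.1)); print(n,h)
    x,zz=-X[k],Z[k]; w=abs(np.arctan2(zz,x)-.82)<.15
    for _ in range(4):
        a=np.polyfit(x[w],zz[w],1); w=abs(zz-np.polyval(a,x))<.006
    print(np.arctan(a[0]),a[1],w.sum())
v=[cv2.resize(i[140:290,170:400],(400,261)) for i in ims]; cv2.imwrite("pics/c7.png",np.hstack(v)[:,:,::-1])
E
```

```text
14.15 [0.54742433 0.18334947 0.14172364] [ 2.89137227 -5.21342635 -7.73217636] 0.16849914884678452 58.76108229160309
scene [  0   0   0   0   0   0   0 154 314  51  18  10   0   0   0]
0.721169760154376 0.016284667109758295 387
side [  0   0   0   0   0   0   0 110 392 115  52  12   0   0   0]
0.7354631321909701 0.013456245765984193 571
```

View pics/c7.png

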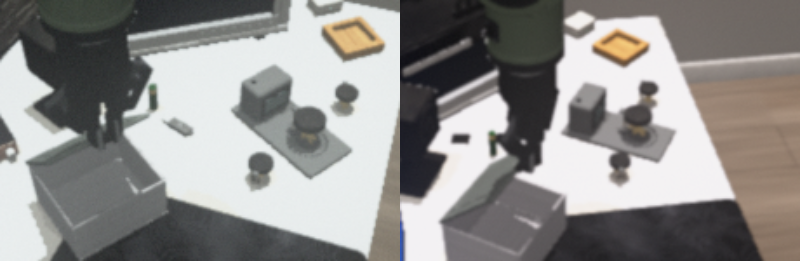

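The lid stands open in the gripper at roughly 0.73 rad, and the jar is upright and untouched on the plate. I'll raise it a touch toward 0.785 and let it settle.

>>> arm_command(moves=[[1,[2,0,2],0],[1,[4.5,-0.5,4.5],0],[1,[4.5,-0.5,4.5],0],[1,[4.5,-0.5,4.5],0],[1,[4.5,-0.5,4.5],0],[1,[4.5,-0.5,4.5],0],[1,[4.5,-0.5,4.5],0],[1,[4.5,-0.5,4.5],0]])

```text
t: 15.05
position: [0.5518, 0.1829, 0.146]
eef_rot: [0.999, -0.047, -0.0, 0.0]
ft_force: [5.1, -4.9, -9.8]
gripper_width: 0.169
grip_force: 58.7
```

```bash
python3 - <<'E'
from h import *
st=manip.read_state(); print(st["t"],st["position"],st["ft_force"],st["gripper_width"],st["grip_force"])
c,s=np.cos(-.094),np.sin(-.094); hx,hy=.593+.064*c,.1794+.064*s
for n in ("scene","side"):
    im,d,_=grab(n); P=cloud(n,d)
    X=(P[...,0]-hx)*c+(P[...,1]-hy)*s; Y=-(P[...,0]-hx)*s+(P[...,1]-hy)*c; Z=P[...,2]-.075
    k=(X>-.14)&(X<-.01)&(abs(Y)<.07)&(Z>.01)&(Z<.14)
    x,zz=-X[k],Z[k]; w=abs(np.arctan2(zz,x)-.82)<.15
    for _ in range(4):
        a=np.polyfit(x[w],zz[w],1); w=abs(zz-np.polyval(a,x))<.006
    print(np.arctan(a[0]),a[1],w.sum())
E
```

```text
15.05 [0.55179384 0.18291449 0.14602758] [ 5.12439757 -4.89628041 -9.84172967] 0.16925625125826532 58.708484172821045
0.748959571834627 0.01756825341397234 312
0.7680902066976754 0.014290171230323192 506
```

```bash
python3 -c "from workcell import manip; print(manip.hand_in())"
```

```text
the job is handed in; nothing more can be done
None
```

The job is handed in at about 15 s of the 48 s limit; no verdict came back. The jar stands released on the scanner's ring with its label facing the window (within about 0.01 rad by the wrist camera), and the gripper holds the lid at about 0.75–0.77 rad, close to 45 degrees; my first grip closed on top of the cap because the finger ends sit about 33 mm behind the reported TCP, but the jar did not shift and the second grip turned it.

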